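Tip two parts crates on end and push the stamped one to the dispatch rail

TASK

Tip both empty parts crates towards the robot so that each stands on end on its tall back wall with its underside showing, then push the one that has the ring-and-dot stamp underneath away from the robot until its underside sits flush against the dispatch rail at the far side of the bench. Leave both crates standing on end, the unstamped one where you tipped it. Use the fingers only to pull, press and push: never lift a crate, and leave the spray can, the hammer and the steel block alone.

Things in the scene. Friction and masses are not known exactly. Their poses are not given: they have to be found in the camera images.
- crate_stamped: Empty grey plastic parts crate, 0.25-0.46 kg, dark 82 mm ring-and-dot stamp on its underside; swaps places with the other. Outside 90 mm deep (x), 116 wide (y); walls 5 thick, floor top 8 up; back wall (-x side, nearest the robot) 100 high, front lip 30, side walls slope between. Origin: centre of underside; x to the front (away from the robot, yaw to 0.3 rad), z up.
- crate_plain: The crate without a stamp, its underside bare; otherwise the same as the stamped one in size, shape, axes and behaviour, and from outside not to be told apart from it.
- stamped_rim (a point): Middle of the top outer edge of the stamped crate's back wall, 100 mm above its bottom edge. The wall's top is a rim 14 mm thick in x (9 mm of it overhangs the inside) and 10 mm in z. On end, this is the edge nearest the robot, on the bench; the rim is then 14 mm high: push there, low down; pushed above about 40 mm up the crate may topple forward.
- stamped_heel (a point): Middle of the bottom edge of the stamped crate's flat back wall, 45 mm behind its origin: the edge it pivots on, without slipping far, when the inside of the rim is pulled towards the robot (2-3 N). Past about 55 degrees it drops onto the back wall by itself. On end it is 90 mm high, crate x up, underside upright and facing away from the robot.
- plain_rim (a point): The same point of the unstamped crate: top outer edge of its back wall, middle.
- plain_heel (a point): The same point of the unstamped crate: bottom edge of its back wall, middle, on which it pivots.
- rail_face (a point): The dispatch rail: straight aluminium bar 580 mm long, 30 wide, 20 high, fixed to the bench beyond the crates, across the robot's view (yaw to 0.1 rad). This point: middle of the bottom edge of its long face towards the robot; x away from the robot, square to that face; y along the bar. A crate standing flush has its underside against this face.
- spray_can: bystander: upright spray can, 60 mm across, 170 mm high; origin at the centre of its foot
- hammer: bystander: hammer about 0.26 m long lying on the bench, roughly along the robot's x; origin under its middle
- block: bystander: steel block 44 by 30 mm and 26 mm high with a 14 mm pin standing 30 mm out of its top, between the crates; origin at the centre of its underside
Things that resemble listed ones, but are neither listed nor needed, are in the scene too. Leave any green, pink or yellow look-alike of the crate_plain alone.

How it is judged:
By the outcome, as a careful person would: the job done as asked, in the order asked, and still so for the second after the job is handed in, with the robot touching nothing.
It also fails if it takes over 70 s, if anything falls off the work surface, if the arm or the gripper's body presses on something with over 40 N, if the wrist force passes 120 N, or if a joint passes its speed limit or range.

ROBOT

A 6-joint arm with a two-finger parallel gripper is mounted at the origin on the work surface. World frame = base frame: x ahead of the robot, y to its left, z up, the work surface at z = 0. Lengths are in mm, angles in degrees, forces in N, time in s.
With the tool pointing down it reaches from about 350 to 850 mm from the base axis. Payload 8.1 kg.
Tool frame: the origin (TCP) lies midway between the tips of the shut fingers; the grasp point (between the pads) lies 19 mm behind it; z points along the fingers, y is the direction in which the jaws open and shut (so a half turn about z gives the same grasp; the last joint's range is limited). The gripper opens to 85 mm and grips with 20 to 120 N. Pads are 22 mm wide; open, the fingers measure 114 mm over their backs; the gripper's body (76 mm by 85 mm) begins 54 mm behind the grasp point. The pads swing forward as they close: fully open they stand 13 mm farther back than shut.
Start: joints at [-81.784, 7.471, 85.268, -0, 87.261, -4.893], TCP at [136.106, -584.363, 231.292] pointing down, gripper open.
Joint ranges: [-169.43, 169.43], [-51.17, 129.36], [1.28, 143.12], [-76.62, 256.62], [0, 156.53], [-152.29, 152.29]. Speed limits (degrees/s): [136.94, 136.94, 159.86, 180, 180, 180].

INTERFACE

Orientations are given as [roll, pitch, yaw] about the fixed x, y, z axes, in that order (R = Rz(yaw) Ry(pitch) Rx(roll)).
In Python, from bench import telemetry, snapshot, camera_params, job gives the robot as it stands. The module is installed in compiled form; this text tells all that it offers.
- The arm moves only by the shell command python3 -m jog 'ROWS' [FORCE]. ROWS is JSON, a list that holds one entry, the list of rows, each a list of 7 numbers: the shift along the tool's x, y, z in units of 50 mm (1.0 is 50 mm), then the turn, a rotation vector about the tool's x, y, z in units of 2 pi rad (1.0 is 2 pi rad), then the opening, from 0 (shut) to 1 (fully open). In form: [[[dx, dy, dz, rx, ry, rz, claw], ...]]. A call has 1 to 12 rows; each row shifts and turns the commanded pose from where the row before left it, along the tool's axes as they then stand; what a row does not reach is not made up. A row lasts 1/8 s, in which the tool goes at most 62.5 mm and 10.7 degrees, less where a joint would pass 70% of its speed; a pose out of reach is approached as far as the arm can. A call with a number of a shift or a turn outside -1 to 1 is refused whole. A call with a gripper value outside its range is refused whole. The fingers move at their own pace and stop on an object; FORCE is the grip in N (left out, the last holds). Time passes only in rows, so rows that do not move let the fingers close. It gives the time, the measured TCP pose, the force and the opening at its end, in the units of the state.
- telemetry.sense(): the state, without advancing time (a new reading comes with each control period).
- snapshot(name): name is "scene" or "top" or "wrist"; returns (picture, depth): 400x640x3 uint8, red, green, blue; 400x640 float32, mm along the optical axis (not along the pixel's ray), 0 where there is no reading.
- camera_params(name): a dict with "K" (3x3 intrinsics, pixels), "extrinsics" (4x4, takes a point from camera to world coordinates). Camera axes: x right, y down, z forward; pixel columns grow to the right and rows downward; lengths in mm; the calibration is good to about 2 mm. The wrist camera is an equidistant fisheye: a pixel r from the principal point sees the ray r / f radians off the axis. A picture is of the moment at which its call begins: read the wrist's pose just before it. camera_params takes no time and is no camera call; for the wrist camera it gives the pose at the moment of the call.
- job.hand_in(): hands the job in, once; it reports no verdict.
The state is a dict: "time": time; "joint_pos": joint angles; "qd": joint speeds; "joint_efforts": joint torques, N m; "tool_pos": TCP position; "tcp_rot": TCP orientation; "ft_force": force on the tool from outside, world axes, zero at the start; "wrist_torque": the same for the moment, N m; "finger_gap": finger opening in mm.
Only numpy, scipy, OpenCV 4.12 (cv2) and the standard library are available. Lean on these libraries where they do the work, as an engineer would, in place of code of your own. Each camera call takes 0.05 s, during which the arm holds its last target. There are 200 camera calls.

## Working session

There is one attempt and no reset: what is moved stays moved. The work goes in short steps, Python scripts to look and compute and a shell command to move; the robot and the scene stay as the last step left them, time stands still between calls to the robot, and variables do not carry over. Pictures are saved under pics/ and viewed, about 8 in all and at most 12, crops included, and the job is handed in when it is done.

```bash
mkdir -p pics
cat > h.py <<'E'
import numpy as np, cv2
from bench import telemetry, snapshot, camera_params, job
def save(n,img): cv2.imwrite('pics/'+n+'.png',img[:,:,::-1])
def cloud(name,d):
    P=camera_params(name);K=P['K'];K=np.array(K);T=np.array(P['extrinsics'])
    v,u=np.mgrid[0:400,0:640]
    c=np.stack([(u-K[0,2])/K[0,0]*d,(v-K[1,2])/K[1,1]*d,d],-1)
    return c@T[:3,:3].T+T[:3,3]
E
python3 - <<'E'
from h import *
s=telemetry.sense();print(s)
for n in('scene','top'):
    i,d=snapshot(n);save(n+'0',i);np.save(n+'0.npy',cloud(n,d));np.save(n+'0d.npy',d);print(camera_params(n))
a=cv2.imread('pics/scene0.png')
E
```

```text
{'time': 0.0, 'joint_pos': array([-8.17839549e+01,  7.51573464e+00,  8.53312160e+01, -1.57614251e-03,
        8.72611055e+01, -4.89107456e+00]), 'qd': array([-0.04511066,  0.03367967,  0.02822215, -0.00446684, -0.02515157,
        0.05579339]), 'joint_efforts': array([ 3.36097488e-03, -5.69401109e+01, -5.00541508e+01, -4.45849003e-05,
        1.51194725e-02,  7.85871975e-06]), 'tool_pos': array([ 136.014837  , -583.80178338,  230.21933911]), 'tcp_rot': array([-1.79892203e+02, -7.64458198e-03,  1.31071892e+01]), 'ft_force': array([ 0.59022486, -0.40081981, -0.81985818]), 'wrist_torque': array([ 0.01521647, -0.03102409,  0.02249985]), 'finger_gap': 85.67165023055833}
{'K': array([[456.56189749,   0.        , 319.12199891],
       [  0.        , 456.56189749, 196.83138763],
       [  0.        ,   0.        ,   1.        ]]), 'extrinsics': array([[-6.39059756e-01,  5.43461305e-01, -5.44290767e-01,
         1.22760492e+03],
       [ 7.69152224e-01,  4.54053009e-01, -4.49711820e-01,
         4.66422896e+02],
       [ 2.73588794e-03, -7.06035180e-01, -7.08171477e-01,
         1.00059791e+03],
       [ 0.00000000e+00,  0.00000000e+00,  0.00000000e+00,
         1.00000000e+00]])}
{'K': array([[386.26231795,   0.        , 315.96313787],
       [  0.        , 386.26231795, 196.01094713],
       [  0.        ,   0.        ,   1.        ]]), 'extrinsics': array([[-1.31640115e-02, -9.87589520e-01,  1.56504470e-01,
         3.17408118e+02],
       [-9.99842327e-01,  1.48663244e-02,  9.71148170e-03,
        -1.21282739e+02],
       [-1.19176038e-02, -1.56351952e-01, -9.87629504e-01,
         1.40034761e+03],
       [ 0.00000000e+00,  0.00000000e+00,  0.00000000e+00,
         1.00000000e+00]])}
```

View pics/top0.png

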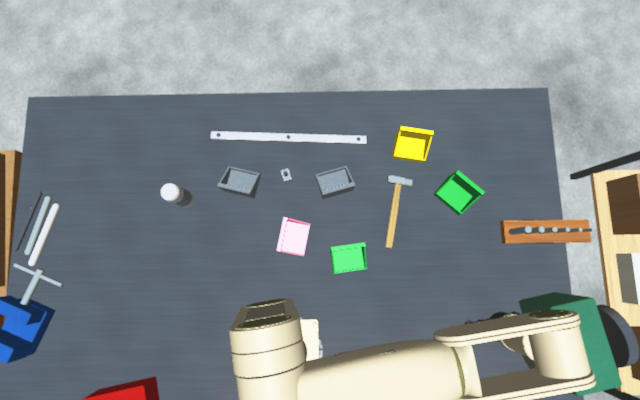

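View pics/scene0.png

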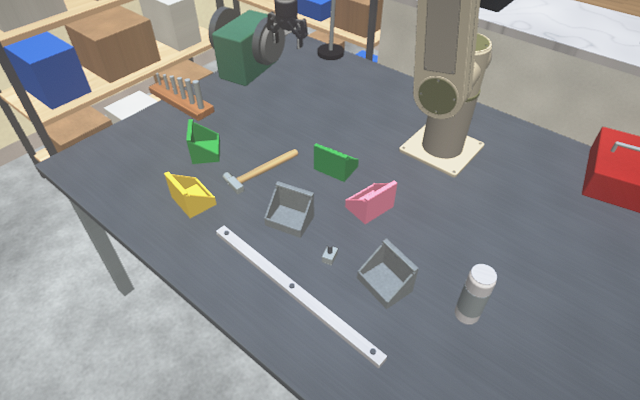

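The top view shows the grey crates at (239,181) and (335,181), the block at (286,175), and the rail from (211,135) to (366,140). Pink (293,237) and green (349,258) crates stand on the robot side. Next I'll measure from depth.

Run:
```python
from h import *
T=np.load('top0.npy');S=np.load('scene0.npy')
def reg(C,u0,u1,v0,v1): return C[v0:v1,u0:u1].reshape(-1,3)
for nm,C,b in(('L',T,(214,264,160,202)),('R',T,(312,360,160,202)),('Ls',S,(352,420,238,308)),('Rs',S,(262,318,180,236))):
    p=reg(C,*b); print(nm,'zmax',np.percentile(p[:,2],[1,50,99]).round(1))
    q=p[(p[:,2]>93)&(p[:,2]<112)]
    r=cv2.minAreaRect(q[:,:2].astype(np.float32)); print(' rim',len(q),q.mean(0).round(1),r)
    q=p[(p[:,2]>14)]
    r=cv2.minAreaRect(q[:,:2].astype(np.float32)); print(' all',len(q),r, cv2.boxPoints(r).round(0).tolist())
for nm,C,b in(('rail',T,(205,372,125,148)),('rails',S,(212,390,222,370))):
    p=reg(C,*b);q=p[(p[:,2]>13)&(p[:,2]<27)]
    if nm=='rails': q=q[(q[:,0]>690)]
    r=cv2.minAreaRect(q[:,:2].astype(np.float32)); print(nm,len(q),q[:,2].mean(),r,cv2.boxPoints(r).round(0).tolist())
for nm,b in(('block',(278,296,166,184)),('pink',(274,314,214,260)),('green',(326,372,238,278)),('can',(158,196,180,210)),('hammer',(382,415,172,250))):
    p=reg(T,*b);q=p[p[:,2]>10]; print(nm,len(q),q.min(0).round(0),q.max(0).round(0))
i=cv2.imread('pics/top0.png')[150:280,200:400];cv2.imwrite('pics/c1.png',cv2.resize(i,None,fx=4,fy=4,interpolation=cv2.INTER_CUBIC))
P=camera_params('wrist');print(P)
```

```text
L zmax [ -6.3   3.4 102.5]
 rim 145 [554.1 175.5  99.6] ((554.331298828125, 175.7599639892578), (115.29185485839844, 14.488096237182617), 75.8829345703125)
 all 488 ((499.664794921875, 33.31610107421875), (461.44171142578125, 124.6786117553711), 55.42611312866211) [[317.0, -121.0], [420.0, -192.0], [682.0, 188.0], [579.0, 259.0]]
R zmax [ -7.    2.8 103.1]
 rim 146 [ 548.  -181.8   99.4] ((548.22119140625, -182.52459716796875), (15.793864250183105, 115.1366195678711), 14.59157943725586)
 all 425 ((481.4290771484375, -178.12054443359375), (321.2972412109375, 131.53585815429688), 3.15107798576355) [[317.0, -121.0], [325.0, -253.0], [645.0, -235.0], [638.0, -104.0]]
Ls zmax [ -5.1   4.9 101.1]
 rim 261 [560.5 176.8  98.3] ((559.609130859375, 175.4286346435547), (116.56980895996094, 18.05730438232422), 76.0656967163086)
 all 1550 ((862.1949462890625, 328.28533935546875), (767.9073486328125, 144.0286407470703), 31.331283569335938) [[497.0, 190.0], [572.0, 67.0], [1228.0, 466.0], [1153.0, 589.0]]
Rs zmax [ -5.3   7.5 100.9]
 rim 192 [ 553.  -181.7   98.1] ((552.36669921875, -182.7757110595
[... 701 characters left out ...]
. -121.   10.] [ 453.   27. 1400.]
green 479 [ 262. -299.   10.] [ 363. -121. 1400.]
can 539 [ 317. -121.   11.] [ 561.  398. 1400.]
hammer 646 [ 317. -453.   10.] [ 606. -121. 1400.]
{'K': array([[309.70691629,   0.        , 313.67155808],
       [  0.        , 309.70691629, 199.91663364],
       [  0.        ,   0.        ,   1.        ]]), 'extrinsics': array([[ 2.28430238e-01, -9.39324645e-01, -2.55907870e-01,
         2.00655214e+02],
       [-9.73558452e-01, -2.20906944e-01, -5.81727021e-02,
        -5.69079841e+02],
       [-1.88877258e-03,  2.62429674e-01, -9.64949273e-01,
         3.73393001e+02],
       [ 0.00000000e+00,  0.00000000e+00,  0.00000000e+00,
         1.00000000e+00]])}
```

View pics/c1.png

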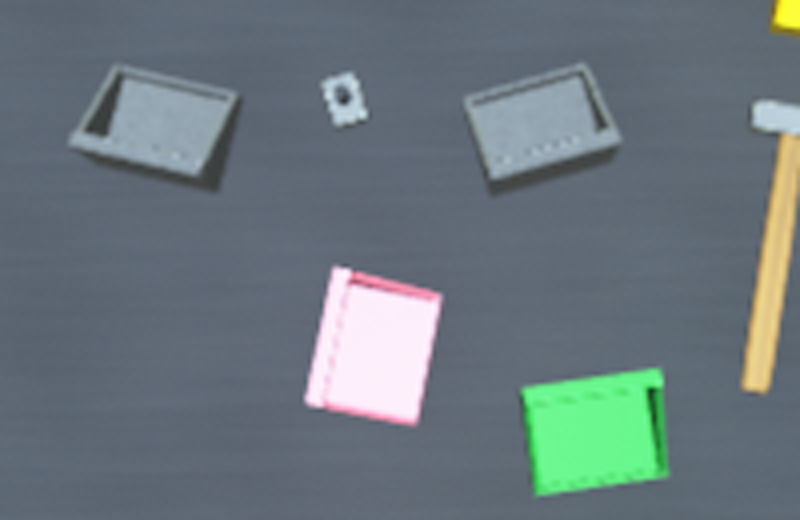

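```bash
python3 -m jog '[[[0.87,-0.495,0,0,0,-0.0033,0],[0.87,-0.495,0,0,0,0,0],[0.87,-0.495,0,0,0,0,0],[0.87,-0.495,0,0,0,0,0],[0.87,-0.495,0,0,0,0,0],[0.87,-0.495,0,0,0,0,0],[0.87,-0.495,0,0,0,0,0],[0.87,-0.495,0,0,0,0,0],[0.87,-0.495,0,0,0,0,0],[0.87,-0.495,0,0,0,0,0],[0.87,-0.495,0,0,0,0,0],[0.87,-0.495,0,0,0,0,0]]]' 40; python3 -c "
from h import *
s=telemetry.sense();print(s['time'],s['tool_pos'],s['tcp_rot'],s['finger_gap'],s['ft_force'])
i,d=snapshot('wrist');print(camera_params('wrist')['extrinsics']);save('w1',i)"
```

```text
time: 1.6
tool_pos: [570.1, -167.0, 230.8]
tcp_rot: [-180.0, 0.0, 14.3]
ft_force: [0.8, 0.2, -0.4]
finger_gap: 0.3
1.6 [ 570.10504304 -167.02027652  230.8376205 ] [-1.79982233e+02  3.29849094e-02  1.42981417e+01] 0.2527249887654878 [ 0.76477005  0.24027271 -0.35637491]
[[ 2.51384239e-01 -9.34283695e-01 -2.52823934e-01  6.37292832e+02]
 [-9.67883268e-01 -2.43416199e-01 -6.28532756e-02 -1.46255234e+02]
 [-2.81865063e-03  2.60504379e-01 -9.65468552e-01  3.73731571e+02]
 [ 0.00000000e+00  0.00000000e+00  0.00000000e+00  1.00000000e+00]]
```

View pics/w1.png

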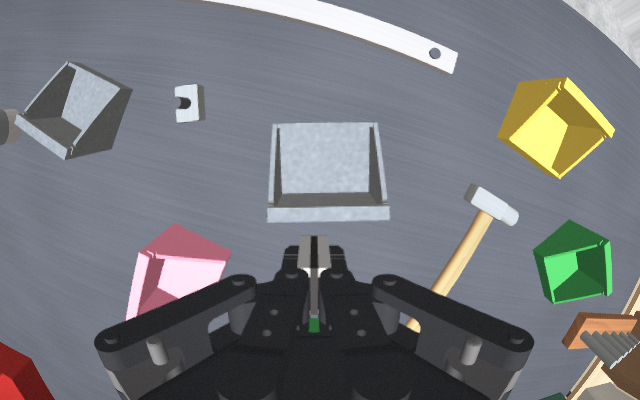

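The wrist view shows the right crate's rim, with its outer top edge from (267,222) to (389,219) and inner edge from (270,207) to (387,206). The finger tips are at (314,238). I'll ray-cast these onto z=100.

```bash
cat >> h.py <<'E'
def wray(uv,z):
    P=camera_params('wrist');K=np.array(P['K']);T=np.array(P['extrinsics'])
    d=np.array(uv,float)-[K[0,2],K[1,2]];r=np.hypot(*d);t=r/K[0,0]
    v=T[:3,:3]@np.array([*(d/r*np.sin(t)),np.cos(t)]);o=T[:3,3]
    return o+v*(z-o[2])/v[2]
E
python3 -c "
from h import *
for uv in [(267,222),(389,219),(267,208),(388,206)]: print(uv,wray(uv,100).round(1))
for uv in [(15,115),(65,160),(24,107)]: print(uv,wray(uv,100).round(1))
"
```

```text
(267, 222) [ 533.6 -126.9  100. ]
(389, 219) [ 565.5 -238.1  100. ]
(267, 208) [ 547.1 -124.   100. ]
(388, 206) [ 577.5 -233.   100. ]
(15, 115) [578.3 236.4 100. ]
(65, 160) [539.7 122.6 100. ]
(24, 107) [590.7 215.8 100. ]
```

```bash
python3 -m jog '[[[0.2,0.2,0.2,0,0,0,0],[0,0,0.8,0,0,0,0],[0,0,0.8,0,0,0,0],[0,0,0.8,0,0,0,0],[0,0,0.34,0,0,0,0],[0,0,0,0,0,0,0]]]'; python3 -c "
from h import *
i,d=snapshot('wrist');save('w2',i[100:350,180:460].repeat(2,0).repeat(2,1))"
```

```text
time: 2.4
tool_pos: [580.5, -175.3, 83.0]
tcp_rot: [-179.9, 0.1, 14.3]
ft_force: [0.3, -0.3, -0.0]
finger_gap: 0.0
```

View pics/w2.png

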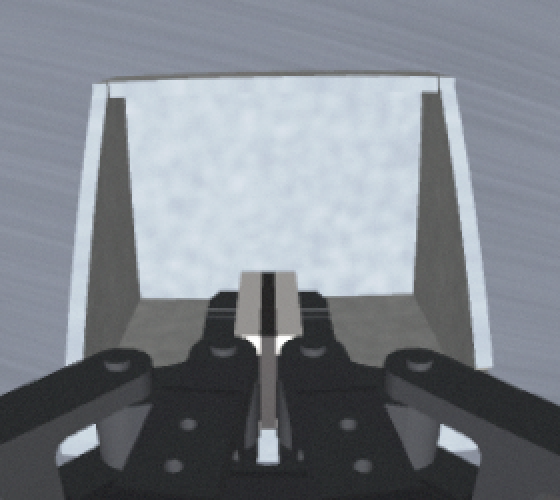

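The shut fingers are inside the crate behind the rim, centred and touching nothing. I'll pull now.

```bash
python3 -m jog '[[[-0.2,0,0,0,0,0,0],[-0.2,0,0,0,0,0,0],[-0.2,0,0,0,0,0,0],[-0.2,0,0.02,0,0,0,0]]]'; python3 -m jog '[[[-0.2,0,0.06,0,0,0,0],[-0.2,0,0.07,0,0,0,0],[-0.2,0,0.1,0,0,0,0]]]';  python3 -m jog '[[[-0.2,0,0.13,0,0,0,0],[-0.2,0,0.16,0,0,0,0],[-0.16,0,0.18,0,0,0,0],[-0.1,0,0.08,0,0,0,0]]]'; python3 -c "
from h import *
i,d=snapshot('scene');save('s2',i[150:350,200:460].repeat(3,0).repeat(3,1))
i,d=snapshot('top');np.save('top1.npy',cloud('top',d))"
```

```text
time: 2.95
tool_pos: [542.2, -185.9, 83.8]
tcp_rot: [180.0, -0.0, 14.3]
ft_force: [0.9, -0.6, 0.4]
finger_gap: -0.2
time: 3.32
tool_pos: [512.8, -193.0, 71.3]
tcp_rot: [-180.0, 0.0, 14.3]
ft_force: [-0.5, -0.6, 0.8]
finger_gap: 0.1
time: 3.82
tool_pos: [480.6, -200.9, 43.2]
tcp_rot: [-179.9, 0.1, 14.3]
ft_force: [0.2, 0.4, 0.3]
finger_gap: -0.1
```

View pics/s2.png

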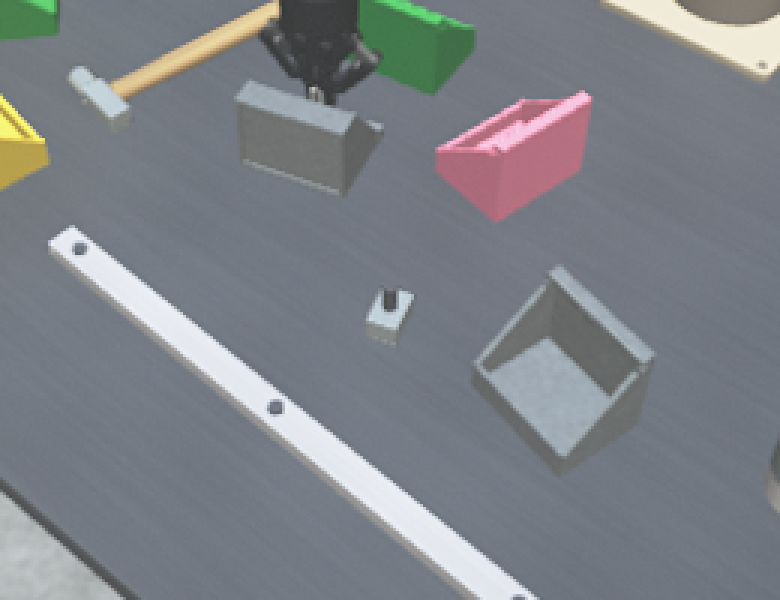

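The right crate stands on end with a bare underside, so it is the plain one. Now the left crate.

```bash
python3 -m jog '[[[0,0,-0.9,0,0,0,0],[0,0,-0.95,0,0,0,0],[0,0,-1,0,0,0,0],[0,0,0,0,0,0.02,0],[0,0,0,0,0,0.02,0],[0,0,0,0,0,0.02,0],[0,0,0,0,0,0.02,0]]]'; python3 -m jog '[[[0.024,-0.96,0,0,0,0,0],[0.024,-0.96,0,0,0,0,0],[0.024,-0.96,0,0,0,0,0],[0.024,-0.96,0,0,0,0,0],[0.024,-0.96,0,0,0,0,0],[0.024,-0.96,0,0,0,0,0],[0.024,-0.96,0,0,0,0,0],[0.024,-0.96,0,0,0,0,0],[0,0,0,0,0,0,0]]]'; python3 -c "
from h import *
i,d=snapshot('wrist');save('w3',i[100:350,180:460].repeat(2,0).repeat(2,1));print(camera_params('wrist')['extrinsics'])"
```

```text
time: 4.8
tool_pos: [482.1, -201.1, 187.3]
tcp_rot: [180.0, -0.1, -14.7]
ft_force: [-0.5, 0.4, -1.0]
finger_gap: -0.0
time: 5.92
tool_pos: [587.5, 171.9, 186.9]
tcp_rot: [-179.9, -0.0, -14.3]
ft_force: [-0.3, 0.0, 0.2]
finger_gap: 0.3
[[-2.46046213e-01 -9.35279669e-01 -2.54387895e-01  6.51518911e+02]
 [-9.69258051e-01  2.37338863e-01  6.48775352e-02  1.53525028e+02]
 [-3.02505908e-04  2.62530387e-01 -9.64923678e-01  3.29866385e+02]
 [ 0.00000000e+00  0.00000000e+00  0.00000000e+00  1.00000000e+00]]
```

View pics/w3.png

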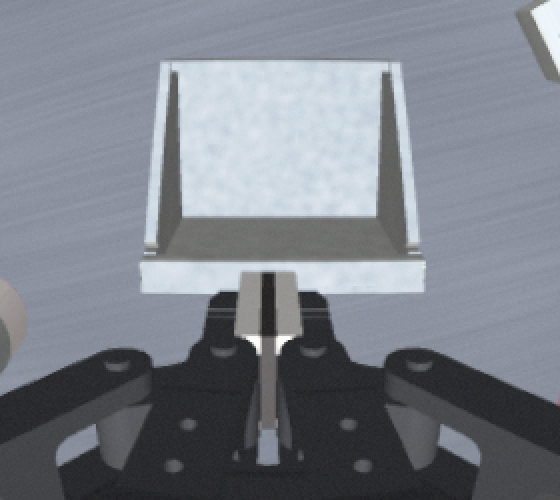

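The left crate's rim runs in the crop from (140,262) and (140,293) to (425,260) and (425,291), and the finger tip is at (268,272).

```bash
python3 -c "
from h import *
p=[wray((180+u/2,100+v/2),100) for u,v in [(140,293),(425,291),(140,262),(425,260)]]
for q in p:print(q.round(1))
"
```

```text
[565.4 229.4 100. ]
[537.1 115.5 100. ]
[578.4 225.1 100. ]
[550.7 113.3 100. ]
```

```bash
python3 -m jog '[[[0,0.14,0.3,0,0,0,0],[0,0,0.8,0,0,0,0],[0,0,0.8,0,0,0,0],[0,0,0.17,0,0,0,0],[0,0,0,0,0,0,0]]]'; python3 -m jog '[[[-0.2,0,0,0,0,0,0],[-0.2,0,0,0,0,0,0],[-0.2,0,0,0,0,0,0],[-0.2,0,0.02,0,0,0,0]]]'; python3 -m jog '[[[-0.2,0,0.06,0,0,0,0],[-0.2,0,0.07,0,0,0,0],[-0.2,0,0.1,0,0,0,0]]]';  python3 -m jog '[[[-0.2,0,0.13,0,0,0,0],[-0.2,0,0.16,0,0,0,0],[-0.16,0,0.18,0,0,0,0],[-0.1,0,0.08,0,0,0,0]]]'; python3 -c "
from h import *
i,d=snapshot('scene');save('s3',i[150:350,200:460].repeat(3,0).repeat(3,1))"
```

```text
time: 6.6
tool_pos: [585.0, 160.5, 83.1]
tcp_rot: [180.0, 0.1, -14.6]
ft_force: [0.6, 0.7, -0.0]
finger_gap: -0.1
time: 7.1
tool_pos: [546.2, 172.0, 82.9]
tcp_rot: [-180.0, -0.1, -14.5]
ft_force: [0.5, -0.7, 0.8]
finger_gap: 0.3
time: 7.48
tool_pos: [516.6, 179.2, 70.2]
tcp_rot: [180.0, 0.0, -14.5]
ft_force: [0.7, 0.5, -0.4]
finger_gap: 0.0
time: 7.98
tool_pos: [484.5, 187.3, 42.2]
tcp_rot: [180.0, 0.1, -14.5]
ft_force: [-0.0, 0.2, -0.2]
finger_gap: 0.1
```

View pics/s3.png

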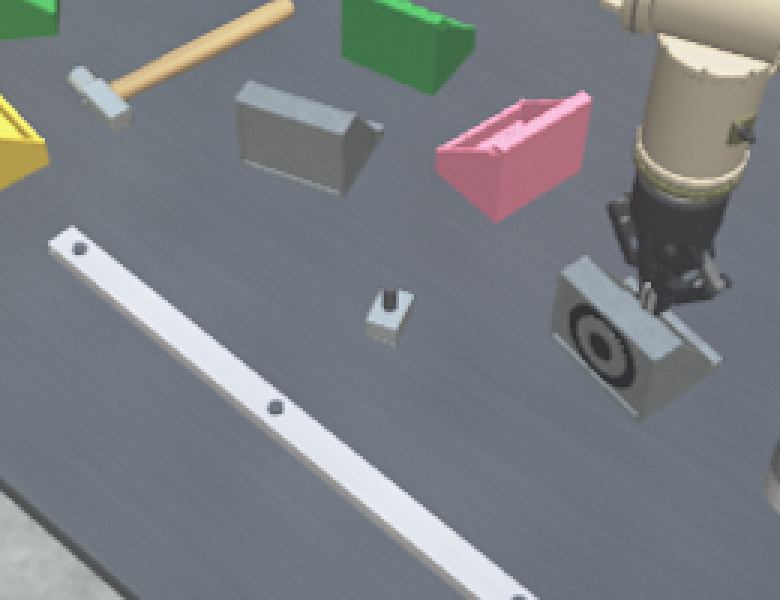

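The left crate carries the ring-and-dot stamp and stands on end. I'll retract behind it and measure where it stands.

```bash
python3 -m jog '[[[0,0,-0.9,0,0,0,0],[0,0,-0.95,0,0,0,0],[-0.2,0,-0.8,0,0,0,0],[-0.7,0,0,0,0,0,0],[-0.8,0,0,0,0,0,0],[0,0,0,0,0,0,0]]]'
python3 - <<'E'
from h import *
i,d=snapshot('scene');S=cloud('scene',d);save('s4',i)
i,d=snapshot('top');T=cloud('top',d)
for nm,C in(('S',S),('T',T)):
  for k,(x0,x1,y0,y1) in dict(L=(430,580,110,250),R=(420,570,-260,-125)).items():
    p=C.reshape(-1,3);m=(p[:,0]>x0)&(p[:,0]<x1)&(p[:,1]>y0)&(p[:,1]<y1)
    q=p[m&(p[:,2]>8)&(p[:,2]<110)]
    r=cv2.minAreaRect(q[:,:2].astype(np.float32));print(nm,k,'all',len(q),np.round(cv2.boxPoints(r)).tolist())
    q=p[m&(p[:,2]>80)&(p[:,2]<110)]
    r=cv2.minAreaRect(q[:,:2].astype(np.float32));print('  top z',np.median(q[:,2]).round(1),np.round(cv2.boxPoints(r)).tolist())
i,d=snapshot('wrist');save('w4',i)
E
```

```text
time: 8.78
tool_pos: [401.8, 209.2, 175.9]
tcp_rot: [-180.0, -0.0, -14.4]
ft_force: [0.3, 0.0, 0.5]
finger_gap: 0.4
S L all 1523 [[438.0, 145.0], [538.0, 119.0], [568.0, 234.0], [468.0, 260.0]]
  top z 88.6 [[501.0, 130.0], [537.0, 119.0], [570.0, 232.0], [534.0, 243.0]]
S R all 1107 [[431.0, -155.0], [462.0, -269.0], [562.0, -242.0], [531.0, -128.0]]
  top z 88.3 [[495.0, -138.0], [526.0, -252.0], [561.0, -242.0], [530.0, -128.0]]
T L all 640 [[434.0, 125.0], [542.0, 110.0], [561.0, 241.0], [453.0, 256.0]]
  top z 90.4 [[498.0, 129.0], [534.0, 121.0], [561.0, 235.0], [525.0, 243.0]]
T R all 551 [[428.0, -156.0], [459.0, -268.0], [556.0, -241.0], [525.0, -129.0]]
  top z 89.7 [[490.0, -139.0], [521.0, -251.0], [556.0, -241.0], [525.0, -129.0]]
```

View pics/w4.png

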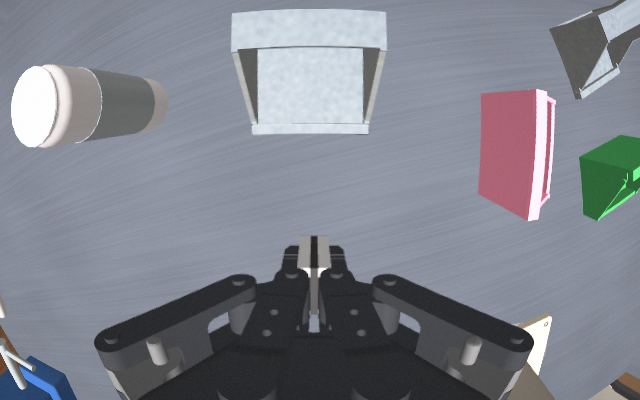

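The wrist view shows the stamped crate on end, with its rim edge at (252..368,130). Depth puts the rim middle at (453,202) and the underside middle at (551,176), with yaw -14.6. I'll open the fingers part way for a two-point push and descend behind it.

```bash
python3 -m jog '[[[0,-0.11,0.8,0,0,0,0.6],[0,0,0.9,0,0,0,0.6],[0,0,0.9,0,0,0,0.6],[0,0,0.4,0,0,0,0.6],[0,0,0.2,0,0,0,0.6],[0,0,0,0,0,0,0.6]]]';python3 -m jog '[[[0,0,0.1,0,0,0,0.6],[0,0,0.06,0,0,0,0.6],[0,0,0.06,0,0,0,0.6],[0,0,0,0,0,0,0.6]]]'
python3 - <<'E'
from h import *
i,d=snapshot('wrist');save('w5',i[90:340,180:460].repeat(2,0).repeat(2,1))
E
```

```text
time: 9.68
tool_pos: [405.0, 213.7, 15.6]
tcp_rot: [180.0, 0.0, -14.5]
ft_force: [-0.5, -0.7, 0.9]
finger_gap: 51.5
time: 10.18
tool_pos: [404.6, 213.9, 4.7]
tcp_rot: [180.0, 0.0, -14.5]
ft_force: [0.2, -0.1, -0.6]
finger_gap: 51.2
```

View pics/w5.png

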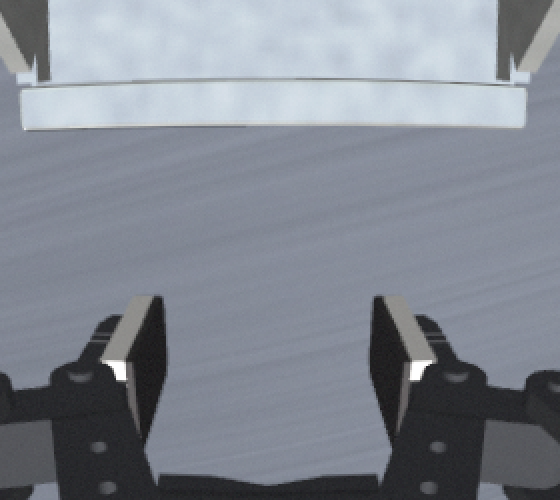

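```bash
python3 -m jog '[[[0.2,0,0.04,0,0,0,0.6],[0.2,0,0.04,0,0,0,0.6],[0.2,0,0,0,0,0,0.6],[0.1,0,0,0,0,0,0.6],[0.06,0,0,0,0,0,0.6],[0.06,0,0,0,0,0,0.6],[0.06,0,0,0,0,0,0.6]]]';python3 -m jog '[[[0.1,0,0,0,0,-0.002,0.6],[0.12,0,0,0,0,-0.003,0.6],[0.15,0,0,0,0,-0.003,0.6],[0.15,0,0,0,0,-0.003,0.6],[0.15,0,0,0,0,-0.003,0.6],[0.15,0,0,0,0,-0.003,0.6],[0.15,0,0,0,0,-0.003,0.6],[0.15,0,0,0,0,-0.003,0.6],[0.15,0,0,0,0,-0.003,0.6],[0.15,0,0,0,0,-0.003,0.6],[0.15,0,0,0,0,-0.003,0.6]]]'
python3 - <<'E'
from h import *
i,d=snapshot('scene');S=cloud('scene',d);save('s5',i[150:390,160:430].repeat(2,0).repeat(2,1))
i,d=snapshot('top');T=cloud('top',d)
for nm,C in(('S',S),('T',T)):
    p=C.reshape(-1,3);m=(p[:,0]>590-80)&(p[:,0]<720)&(p[:,1]>80)&(p[:,1]<250)
    q=p[m&(p[:,2]>84)&(p[:,2]<96)];q=q[q[:,0]>q[:,0].max()-45]
    r=cv2.minAreaRect(q[:,:2].astype(np.float32));print(nm,'top z',np.median(q[:,2]).round(1),np.round(cv2.boxPoints(r)).tolist(),r)
E
```

```text
time: 11.1
tool_pos: [446.3, 203.1, 0.6]
tcp_rot: [180.0, 0.1, -14.5]
ft_force: [-6.8, 1.6, 5.6]
finger_gap: 51.1
time: 12.48
tool_pos: [523.5, 190.3, 0.5]
tcp_rot: [180.0, 0.2, -2.9]
ft_force: [-7.0, -0.6, 5.5]
finger_gap: 51.2
S top z 88.9 [[599.0, 128.0], [632.0, 126.0], [639.0, 243.0], [605.0, 245.0]] ((618.688232421875, 185.58319091796875), (117.0293197631836, 33.67328643798828), 86.88916778564453)
T top z 89.8 [[593.0, 131.0], [627.0, 128.0], [633.0, 198.0], [599.0, 201.0]] ((613.05029296875, 164.34814453125), (70.80799102783203, 34.64044952392578), 85.12849426269531)
```

View pics/s5.png

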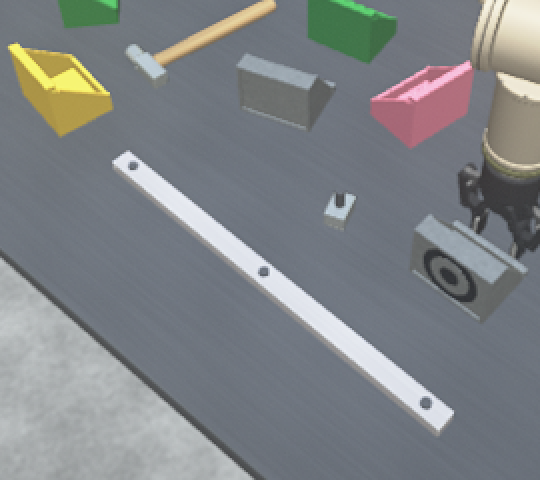

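```bash
python3 -m jog '[[[0.15,0,0,0,0,0,0.6],[0.15,0,0,0,0,0,0.6],[0.15,0,0,0,0,0,0.6],[0.15,0,0,0,0,0,0.6],[0.15,0,0,0,0,0,0.6],[0.15,0,0,0,0,0,0.6],[0.15,0,0,0,0,0,0.6],[0.15,0,0,0,0,0,0.6],[0.15,0,0,0,0,0,0.6],[0.15,0,0,0,0,0,0.6],[0.15,0,0,0,0,0,0.6],[0.15,0,0,0,0,0,0.6]]]';python3 -m jog '[[[0.1,0,0,0,0,0,0.6],[0.1,0,0,0,0,0,0.6],[0.06,0,0,0,0,0,0.6],[0.06,0,0,0,0,0,0.6],[0.04,0,0,0,0,0,0.6]]]';python3 -m jog '[[[0.04,0,0,0,0,0,0.6],[0.04,0,0,0,0,0,0.6]]]'
```

```text
time: 14.08
tool_pos: [615.1, 185.7, 0.8]
tcp_rot: [180.0, 0.0, -3.0]
ft_force: [-1.9, 0.5, -1.3]
finger_gap: 51.4
time: 14.7
tool_pos: [632.7, 184.8, 0.8]
tcp_rot: [-180.0, 0.0, -3.0]
ft_force: [-1.0, 0.8, -1.9]
finger_gap: 51.0
time: 14.95
tool_pos: [636.6, 184.6, 0.8]
tcp_rot: [180.0, 0.0, -3.0]
ft_force: [-1.7, -0.4, -1.6]
finger_gap: 51.3
```

```bash
for k in 1 ; do python3 -m jog '[[[0.04,0,0,0,0,0,0.6],[0.04,0,0,0,0,0,0.6]]]'; done; python3 -m jog '[[[0.04,0,0,0,0,0,0.6],[0,0,0,0,0,0,0.6]]]'
python3 - <<'E'
from h import *
i,d=snapshot('scene');save('s6',i[230:380,280:430].repeat(4,0).repeat(4,1))
E
```

```text
time: 15.2
tool_pos: [640.7, 184.3, 0.8]
tcp_rot: [180.0, -0.0, -3.0]
ft_force: [-2.1, -0.3, -2.1]
finger_gap: 51.4
time: 15.45
tool_pos: [642.9, 184.2, 0.9]
tcp_rot: [-180.0, -0.0, -3.0]
ft_force: [-1.2, -0.2, -0.3]
finger_gap: 51.0
```

View pics/s6.png

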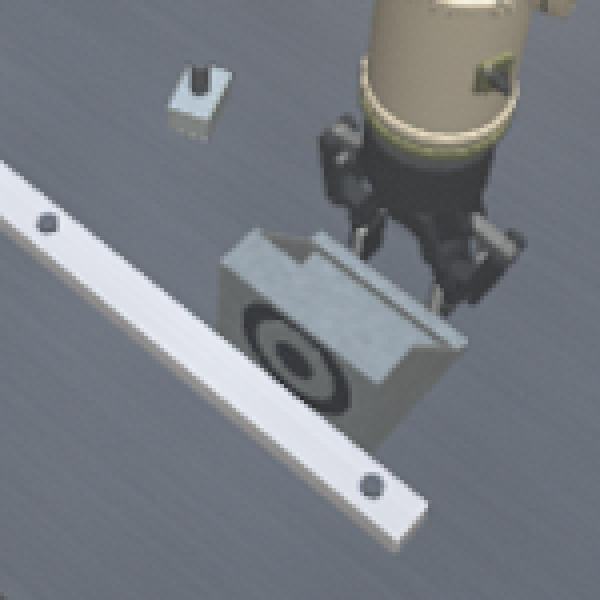

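The crate is upright and parallel to the rail, almost touching. I'll go on until the force rises.

```bash
for k in 1; do python3 -m jog '[[[0.04,0,0,0,0,0,0.6],[0.04,0,0,0,0,0,0.6]]]'|grep -E 'pos|ft'; done;  python3 -m jog '[[[0.04,0,0,0,0,0,0.6],[0,0,0,0,0,0,0.6]]]'|grep -E 'pos|ft'
```

```text
tool_pos: [646.4, 184.1, 1.0]
ft_force: [-10.4, -0.6, 3.0]
tool_pos: [646.4, 184.1, 0.9]
ft_force: [-15.2, -0.7, 11.1]
```

```bash
python3 -m jog '[[[0.04,0,0,0,0,0,0.6],[0,0,0,0,0,0,0.6]]]'|grep -E 'pos|ft'
```

```text
tool_pos: [646.5, 184.1, 0.8]
ft_force: [-25.9, -0.7, 18.8]
```

It is firmly against the rail: motion stopped at x=646.4 and the force rose to 26 N. I'll back off, rise, and check.

```bash
python3 -m jog '[[[-0.04,0,0,0,0,0,0.6],[-0.04,0,0,0,0,0,0.6],[-0.1,0,0,0,0,0,0.6],[-0.3,0,0,0,0,0,0.6],[-0.5,0,0,0,0,0,0.6],[-0.5,0,-0.2,0,0,0,0.6],[-0.3,0,-0.6,0,0,0,0.6],[0,0,-0.9,0,0,0,0.6],[0,0,-0.9,0,0,0,0.6],[0,0,-0.9,0,0,0,0.6],[0,0,0,0,0,0,0.6]]]'
python3 - <<'E'
from h import *
i,d=snapshot('scene');S=cloud('scene',d);A=i[150:390,160:430].repeat(2,0).repeat(2,1);save('s7',A)
i,d=snapshot('top');T=cloud('top',d)
for nm,C in(('S',S),('T',T)):
    p=C.reshape(-1,3)
    def box(x0,x1,y0,y1,z0,z1):
        m=(p[:,0]>x0)&(p[:,0]<x1)&(p[:,1]>y0)&(p[:,1]<y1)&(p[:,2]>z0)&(p[:,2]<z1);q=p[m]
        return np.round(cv2.boxPoints(cv2.minAreaRect(q[:,:2].astype(np.float32))),1).tolist(),np.median(q[:,2])
    print(nm,'L top',box(690,790,110,260,84,97),'R top',box(480,580,-270,-115,84,97))
    print('  rail',box(700,820,-310,100,14,26))
i,d=snapshot('wrist');save('w7',i[0:300,120:520].repeat(2,0).repeat(2,1))
E
```

```text
time: 17.62
tool_pos: [565.2, 189.3, 181.8]
tcp_rot: [-179.8, -0.6, -3.0]
ft_force: [-0.0, -0.1, -0.7]
finger_gap: 51.4
S L top ([[720.4000244140625, 122.0], [754.2000122070312, 119.80000305175781], [761.9000244140625, 237.3000030517578], [728.0999755859375, 239.5]], np.float64(88.89915594075563)) R top ([[495.20001220703125, -138.60000610351562], [529.7000122070312, -252.10000610351562], [563.0, -242.0], [528.5, -128.39999389648438]], np.float64(88.55992429610797))
  rail ([[731.9000244140625, -294.70001220703125], [765.2000122070312, -296.3999938964844], [786.2999877929688, 99.5999984741211], [753.0, 101.4000015258789]], np.float64(18.817513269905476))
T L top ([[711.5999755859375, 123.30000305175781], [750.2999877929688, 121.30000305175781], [756.2999877929688, 238.39999389648438], [717.5999755859375, 240.39999389648438]], np.float64(89.5631157909304)) R top ([[490.5, -138.6999969482422], [520.4000244140625, -250.6999969482422], [555.5, -241.39999389648438], [525.7000122070312, -129.39999389648438]], np.float64(89.71494070116933))
  rail ([[727.4000244140625, -291.79998779296875], [759.5, -293.3999938964844], [779.2999877929688, 97.69999694824219], [747.2999877929688, 99.4000015258789]], np.float64(19.582986846413746))
```

```bash
python3 -c "
from h import *
print(job.hand_in())"
```

```text
the job is handed in; nothing more can be done
None
```

I tipped both crates onto their back walls with the shut fingers. I then pushed the stamped one (the left crate) flush against the dispatch rail, using two open fingers low on its rim. The job is handed in, at about 18 s of the 70 s allowed.

**Stamped crate:** when it met the rail, the arm stopped moving and the push force rose to about 26 N. After I backed off, it still stood on end, with its top about 89 mm up. Its underside was within about 1–2 mm of the measured rail face. It lay parallel to the rail to 0.1° in the top camera and 0.7° in the scene camera.

**Plain crate:** it has not moved from where it was tipped and still stands on end, with its top about 89 mm up.

**Disagreements and limits:**
- The two fixed cameras differ by about 5 mm in x, so the flushness check compares crate and rail within each camera.
- The last two pictures could not be viewed because the 12-picture limit was reached, so the final check uses depth numbers only.
- I did not re-measure the spray can, hammer and block at the end. The arm was kept clear of them, and the earlier pictures show the hammer and block where they were. The can was mostly out of frame in those.

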